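Chase the thread in a brass boss

ROBOT

A 7-joint arm with a two-finger parallel gripper is mounted at the origin on the work surface. World frame = base frame: x ahead of the robot, y to its left, z up, the work surface at z = 0. Lengths are in m, angles in rad, forces in N, time in s.
With the tool pointing down it reaches from about 0.425 to 0.825 m from the base axis. Payload 3.6 kg.
Tool frame: the origin (TCP) lies midway between the tips of the shut fingers; the grasp point (between the pads) lies 19 mm behind it; z points along the fingers, y is the line along which they close (so a half turn about z gives the same grasp; the last joint's range is limited). The gripper opens to 85 mm and grips with 20 to 120 N. Pads are 22 mm wide; open, the fingers measure 114 mm over their backs; the gripper's body (76 mm by 85 mm) begins 54 mm behind the grasp point. The pads swing forward as they close: fully open they stand 13 mm farther back than shut.
Start: joints at [-1.28, 0.615, -0.013, 1.423, 0.008, 1.103, -0.04], TCP at [0.203, 0.617, 0.231] pointing down, gripper open.
Joint ranges: [-3.12, 3.12], [-0.3, 2.06], [-1.34, 1.32], [0.26, 2.42], [-1.36, 4.5], [0.01, 1.98], [-2.84, 2.84]. Speed limits (rad/s): [2.79, 2.79, 3.14, 3.14, 3.14, 3.14, 3.14].

INTERFACE

Orientations are given as a unit quaternion [x, y, z, w].
In Python, from bench import monitor, cams, ticket gives the robot as it stands.
- The arm moves only by the tool servo_tool, never from a script. Its argument "targets" is a list of rows, each a list of 4 numbers: the shift along the world's x, y, z in mm, then the turn about the world's z in rad. In form: [[dx, dy, dz, spin], ...]. A call has 1 to 5 rows; each row is the pose to reach, as a shift and turn from the pose commanded when the call began; what a row does not reach only later rows make up. A row lasts 1/8 s, in which the tool goes at most 62.5 mm and 10.7 degrees, less where a joint would pass 70% of its speed; a pose out of reach is approached as far as the arm can. A call with a gripper value outside its range is refused whole. "grip" is the opening, from 0 (shut) to 1 (fully open), set as the call begins (left out, the last holds). The fingers move at their own pace and stop on an object; the grip force is fixed at half the most. Time passes only in rows, so rows that repeat a pose let the fingers close. It gives the time, the measured TCP pose, the force, the opening and the grip force at its end, in the units of the state.
- monitor.get_state(): the state, without advancing time (a new reading comes with each control period).
- cams.capture(name): name is "side" or "top" or "wrist"; returns a dict with "frame" (384x512x3 uint8, red, green, blue), "z_map" (384x512 float32, m along the optical axis (not along the pixel's ray), 0 where there is no reading), "intrinsics" (3x3 intrinsics, pixels), "k1" (the pictures are not rectified: a ray, as slopes to the right and down, at radius r is drawn at 1 + k1 r^2 times it, then the intrinsics apply), "rvec" (rotation vector, rad) and "tvec" (3), from world to camera coordinates, as OpenCV has them. Camera axes: x right, y down, z forward; pixel columns grow to the right and rows downward; lengths in m; the calibration is good to about 2 mm. A picture is of the moment at which its call begins.
- ticket.sign_off(): hands the job in; it is judged then, once.
The state is a dict: "clock": time; "joint_pos": joint angles; "dq": joint speeds; "joint_torque": joint torques, N m; "tool_pos": TCP position; "tcp_rot": TCP orientation; "wrist_force": force on the tool from outside, world axes, zero at the start; "torque": the same for the moment, N m; "grip_width": opening from 0.0 (shut) to 1.0 (fully open); "gripper_force": force on a finger pad.
Only numpy, scipy, OpenCV 4.12 (cv2) and the standard library are available. Lean on these libraries where they do the work, as an engineer would, in place of code of your own. Each camera call takes 0.05 s, during which the arm holds its last target. There are 200 camera calls.

TASK

Pick up the wooden bar that blocks the tap's crank and lay it down on the drawing sheet, without dropping it. Then work the tap one full turn deeper by its crank knob, breaking the chips as you go: half a turn clockwise (seen from above), a quarter turn back, half a turn on, a quarter back, and a last half turn, which ends with the crank pointing the way it did at the start. Do not run the tap deeper than that, let go of it, and leave everything else where it is.

Things in the scene. Friction and masses are not known exactly. Their poses are not given: they have to be found in the camera images.
- bar_center (a point): Centre of the plain pale wooden bar, 160 x 32 x 44 mm (long x wide x high, 0.11 to 0.22 kg), loose. It starts lying on the work board with one end in the sweep of the crank. x axis along its length, z up; the best grasp is across its 32 mm width at its middle.
- sheet: White paper drawing sheet with a faint round drawing, flat on the table (1 mm thick, fixed), 297 mm along its x and 210 mm along its y; origin at its centre on the table, z up. The bar belongs on it, lying flat, in any direction.
- work: The work: fixed brown hardwood board, 200 mm along x, 300 mm along y, 28 mm thick, lying on the table. Origin at the centre of its underside, z up. A brass boss (46 mm flange, 12 mm high) stands on it 90 mm from the centre towards its -y end, with the tap already started in it; the bar lies on the +y part.
- tap_axis (a point): Point on the vertical turning axis of the tap, fixed to the board at the height of the crank arm (65 mm above the table). The steel crank arm (12 mm wide, 10 mm high, top 71 mm above the table at the start) reaches out to 72 mm from the axis on the knob's side and to 23 mm on the other.
- knob_center (a point): Centre of the crank's upright wooden knob, 20 mm across and 48 mm tall, standing on the end of the crank arm, 60 mm from the tap axis; centre 95 mm above the table at the start. The knob spins freely on its pin, so a hand that grips it need not turn as it goes round. It sinks 4 mm for each turn of the crank. At the start the crank points to the board's -x side.
- crank (a joint): Angle of the tap crank in rad, 0 at the start, growing as the crank turns clockwise seen from above (tap goes deeper, 4 mm a turn); half a turn is 3.14, the full turn wanted is 6.28. Stiff: about 0.12 N m, some 2 to 4 N at the knob. It stays where it is left. It stops at 7.3.
- glue_jar: Bystander: green jar with white lid, 60 mm across, 75 mm high, loose; origin under its centre.
- brush: Bystander: brush lying on the shell-inlaid panel at the right, loose.
- nut_blank: Bystander: loose brass blank, 24 mm across, 12 mm high, lying on the work board; origin under its centre.
- offcut: Bystander: loose dark wood offcut 60 x 45 x 30 mm on the table; origin under its centre.
Mind the look-alikes: they are no part of the job. What is shaped like the part that bears bar_center but black is not meant.

How it is judged:
On the way, in this order (a step that is already met when the one before it is completed fails the run):
1. the bar lies on the drawing sheet, let go, before the crank is turned (x of bar_center in the frame of sheet between -0.13 and 0.13 m and y of bar_center in the frame of sheet between -0.09 and 0.09 m and height (world z) of bar_center below 0.03 m and contact force between the fingers and bar below 0.3 N and value of joint crank below 0.6 rad and linear speed of bar below 0.05 m/s), for 0.2 s.
2. the tap is turned half a turn forward (2.7 to 3.9 rad) (value of joint crank between 2.7 and 3.9 rad), for 0.1 s.
3. the tap is turned back a quarter turn (to 0.9 to 2.1 rad) (value of joint crank between 0.9 and 2.1 rad), for 0.1 s.
4. half a turn forward again (4.2 to 5.4 rad) (value of joint crank between 4.2 and 5.4 rad), for 0.1 s.
5. a quarter turn back again (to 2.5 to 3.7 rad) (value of joint crank between 2.5 and 3.7 rad), for 0.1 s.
6. the last half turn forward, to one full turn (5.8 to 6.8 rad) (value of joint crank between 5.8 and 6.8 rad), for 0.1 s.
At the end, for the whole second after the job is handed in: The crank stands still one full turn from its start (5.8 to 6.8 rad), and the bar lies flat and still on the drawing sheet, its centre within 130 mm of the sheet's centre along the sheet's x and 90 mm along its y and less than 30 mm above the table (all of step 6 and velocity of joint crank between -0.05 and 0.05 rad/s and x of bar_center in the frame of sheet between -0.13 and 0.13 m and y of bar_center in the frame of sheet between -0.09 and 0.09 m and height (world z) of bar_center below 0.03 m and linear speed of bar below 0.02 m/s); the robot touches nothing.
It fails at once if the tap is run too deep (crank beyond 7.0 rad) (value of joint crank above 7 rad).
It fails at once if the bar is dropped or thrown (faster than 1.2 m/s) (linear speed of bar above 1.2 m/s).
It fails at once if a bystander (jar, brush, brass blank or offcut) is moved by more than 3 cm (distance of any of glue_jar, brush, nut_blank, offcut from where it was at the start of the episode above 0.03 m).
It also fails if it takes over 72 s, if anything falls off the work surface, if the arm or the gripper's body presses on something with over 40 N, if the wrist force passes 120 N, or if a joint passes its speed limit or range.

## Working session

There is one attempt and no reset: what is moved stays moved. The work goes in short steps, Python scripts to look and compute and a tool call to move; the robot and the scene stay as the last step left them, time stands still between calls to the robot, and variables do not carry over. Pictures are saved under pics/ and viewed, at most 10 in all, crops included, and the job is handed in when it is done.

Besides the shell and the picture viewer there is one more tool, called after "Call:" as name(argument=value, ...) on one line, values as JSON. servo_tool: Moves the arm, as the interface text tells. Its arguments: {"type":"object","properties":{"targets":{"type":"array","items":{"type":"array","items":{"type":"number"}}},"grip":{"type":"number"}},"required":["targets"]}

```bash
mkdir -p pics; cat > h.py <<'E'
import numpy as np, cv2
from bench import monitor, cams, ticket
def pts(c):
    K=np.array(c["intrinsics"]);h,w=c["z_map"].shape
    u,v=np.meshgrid(np.arange(w),np.arange(h))
    d=cv2.undistortPoints(np.stack([u,v],-1).reshape(-1,1,2).astype(float),K,np.array([c["k1"],0,0,0.]))[:,0].reshape(h,w,2)
    z=c["z_map"].astype(float)
    P=np.dstack([d*z[...,None],z])
    R=cv2.Rodrigues(np.array(c["rvec"],float))[0]
    W=(P-np.array(c["tvec"]).ravel())@R
    W[z==0]=np.nan
    return W
def save(c,n,s=1.5): cv2.imwrite(n,cv2.resize(c["frame"][...,::-1],None,fx=s,fy=s,interpolation=cv2.INTER_CUBIC))
E
python3 - <<'E'
from h import *
s=monitor.get_state();print(s)
for n in("top","side"):
    c=cams.capture(n);save(c,f"pics/{n}0.png");np.savez(f"{n}0.npz",W=pts(c),f=c["frame"])
E
```

```text
{'clock': 0.0, 'joint_pos': array([-1.27952155,  0.61593893, -0.01260305,  1.42493951,  0.00810516,
        1.10340602, -0.04037664]), 'dq': array([ 6.69703295e-05, -9.77146506e-04,  9.96913382e-05,  6.81314765e-04,
        1.67749413e-03,  9.97913953e-04, -8.67412225e-05]), 'joint_torque': array([-4.24729205e-04, -4.69205296e+01,  2.59074066e-01, -1.71037906e+01,
        9.97099589e-03,  9.46325774e-03,  9.34284202e-06]), 'tool_pos': array([0.20284941, 0.61670999, 0.23011195]), 'tcp_rot': array([ 1.58179271e-01,  9.87409527e-01, -1.30795080e-03, -1.83274703e-04]), 'wrist_force': array([ 1.03313417,  0.68194274, -0.78458224]), 'torque': array([-0.00410944, -0.04536006, -0.03959092]), 'gripper_force': 0.0, 'grip_width': 1.0037753661767934}
```

View pics/top0.png

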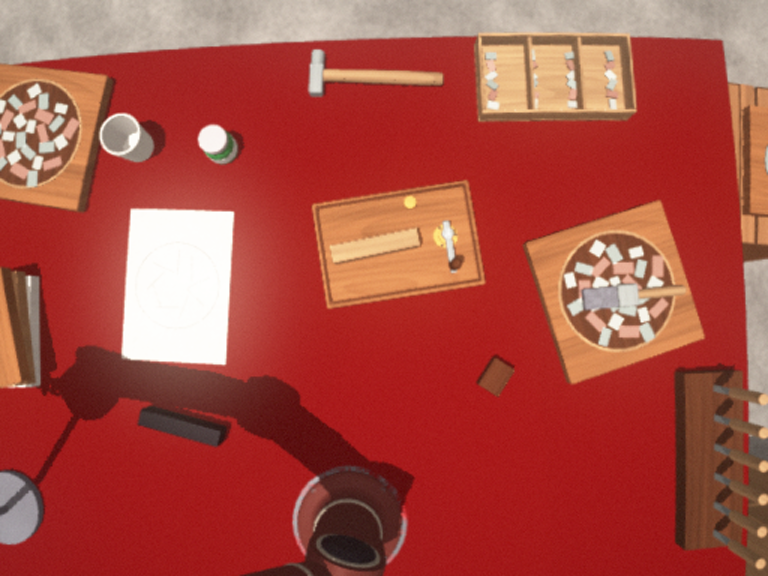

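View pics/side0.png

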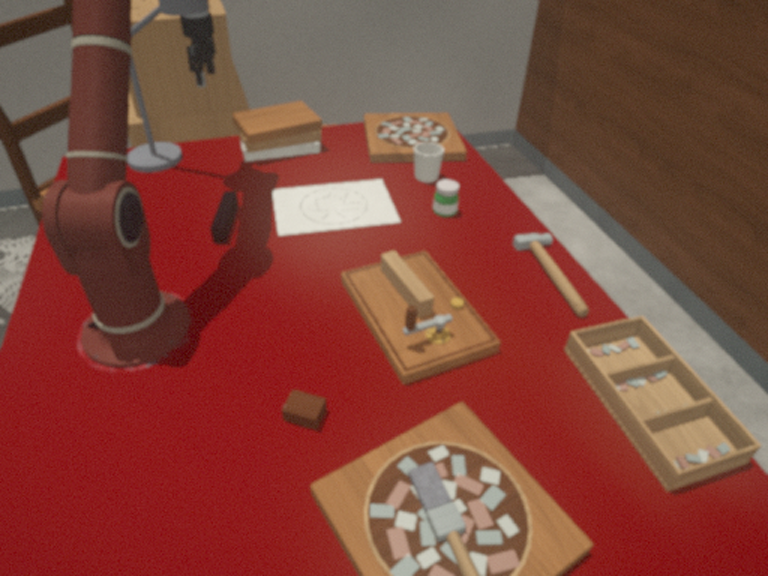

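The top picture has two bar-shaped things: the pale bar at (375,245) on the board and a black one at (182,425) on the table. The pale bar fits, since it's plain wood with one end in the crank's sweep. The sheet is at (178,287), the crank axis at about (447,237) and the knob at (456,264). Next I'll measure these and check the bar in a crop.

```bash
python3 - <<'E'
from h import *
d=np.load("top0.npz");W=d["W"];f=d["f"].astype(int)
def rect(m,n):
    cn,l,s,c=cv2.connectedComponentsWithStats(m.astype(np.uint8)); i=1+np.argmax(s[1:,4])
    q=W[l==i]; q=q[~np.isnan(q[:,0])]; r=cv2.minAreaRect(q[:,:2].astype(np.float32)*1000)
    print(n,len(q),np.round(r[0],1),np.round(r[1],1),round(r[2],1),"z",np.round(np.median(q[:,2])*1000,1)); 
    b=cv2.boxPoints(r);print(np.round(b).tolist())
v,u=np.mgrid[:384,:512]
box=lambda a,b,c,e:(u>a/1.5)&(u<b/1.5)&(v>c/1.5)&(v<e/1.5)
z=W[...,2]
rect(box(322,432,215,275)&(z>.055),"bar")
rect(box(110,250,195,375)&(f.min(2)>150),"sheet")
rect(box(300,495,170,315)&(z>.018)&(z<.045),"board")
rect(box(430,475,210,285)&(z>.055)&(z<.08),"crank")
rect(box(430,475,210,285)&(z>.1),"knob")
rect(box(400,420,190,212)&(z>.03)&(f[...,0]-f[...,2]>80),"nut")
rect(box(430,470,220,260)&(z>.03)&(z<.055)&(f[...,0]-f[...,2]>80),"boss")
c=d["f"][110:215,200:335,::-1];cv2.imwrite("pics/crop.png",cv2.resize(c,None,fx=5.5,fy=5.5,interpolation=cv2.INTER_CUBIC))
E
```

```text
bar 736 [521.2 -61.5] [ 32.4 159.8] 10.3 z 71.8
[[491.0, 14.0], [520.0, -143.0], [551.0, -137.0], [523.0, 20.0]]
sheet 7044 [463.9 329.6] [215.1 300. ] 86.0 z 1.5
[[307.0, 233.0], [606.0, 212.0], [621.0, 426.0], [322.0, 447.0]]
board 6554 [ 528.9 -104.8] [201.2 302. ] 7.6 z 28.0
[[409.0, 32.0], [449.0, -268.0], [649.0, -241.0], [609.0, 58.0]]
crank 145 [ 525.4 -193.9] [75.9 21.1] 1.2 z 69.7
[[487.0, -184.0], [488.0, -205.0], [564.0, -204.0], [563.0, -183.0]]
knob 49 [ 480.7 -200.9] [16.4 18.4] 43.2 z 117.3
[[468.0, -200.0], [481.0, -213.0], [493.0, -202.0], [480.0, -189.0]]
nut 67 [ 601.2 -125.9] [27.7 27.6] 89.1 z 38.9
[[587.0, -140.0], [615.0, -140.0], [615.0, -112.0], [588.0, -112.0]]
boss 72 [ 537.4 -180.1] [44.5 19.1] 10.1 z 33.1
[[514.0, -175.0], [517.0, -193.0], [561.0, -186.0], [558.0, -167.0]]
```

View pics/crop.png

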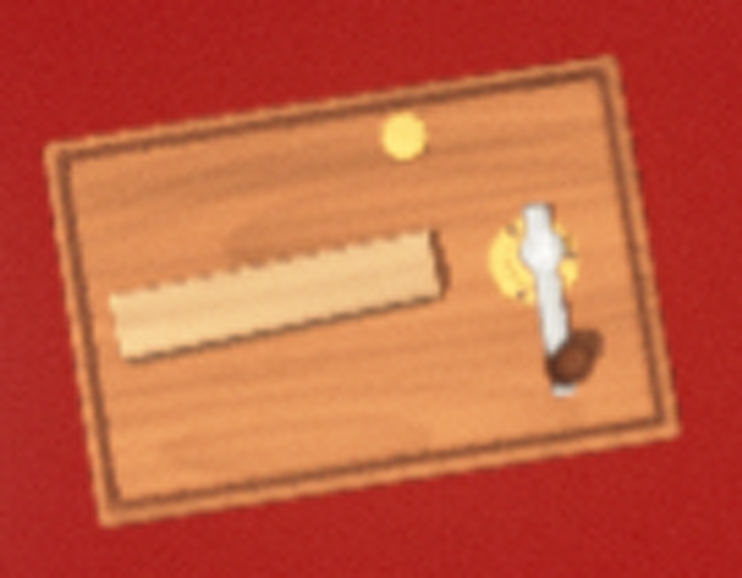

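The crop shows the pale bar, centred at (278,295), and its right end faces the crank with the brown knob at (572,358). That confirms it's the one to take. I'll move to above it.

Call:
servo_tool(targets=[[26,-56,0,-0.15],[53,-112,0,-0.3],[79,-168,0,-0.45],[106,-224,0,-0.6],[132,-280,0,-0.75]], grip=1)

```text
clock: 0.72
tool_pos: [0.3357, 0.3354, 0.2312]
tcp_rot: [0.511, 0.86, -0.0, 0.0]
wrist_force: [0.9, -0.2, -0.4]
grip_width: 1.009
gripper_force: 0.0
```

Call:
servo_tool(targets=[[26,-56,0,-0.1],[53,-112,0,-0.2],[79,-168,0,-0.32],[106,-224,0,-0.32],[132,-280,0,-0.32]])

```text
clock: 1.35
tool_pos: [0.4675, 0.0558, 0.2312]
tcp_rot: [0.639, 0.769, 0.0, -0.0]
wrist_force: [1.0, 0.3, -0.3]
grip_width: 1.001
gripper_force: 0.0
```

Call:
servo_tool(targets=[[26,-56,0,0],[54,-118,-30,0],[54,-118,-80,0],[54,-118,-80,0],[54,-118,-80,0]])

```text
clock: 1.98
tool_pos: [0.5215, -0.0595, 0.1524]
tcp_rot: [0.639, 0.769, 0.001, 0.0]
wrist_force: [0.3, -0.0, -0.1]
grip_width: 0.998
gripper_force: 0.0
```

```bash
python3 - <<'E'
from h import *
c=cams.capture("wrist");save(c,"pics/w1.png",1.2);W=pts(c);z=W[...,2]
m=((z>.06)&(z<.08)).astype(np.uint8)
cn,l,s,_=cv2.connectedComponentsWithStats(m)
for i in range(1,cn):
    if s[i,4]>300:
        q=W[l==i];print(s[i],cv2.minAreaRect(q[:,:2].astype(np.float32)*1000),np.median(q[:,2]))
E
```

```text
[ 233   95   45  198 8206] ((521.789306640625, -63.45130920410156), (32.22120666503906, 159.53994750976562), 10.159588813781738) 0.0724572875712745
```

View pics/w1.png

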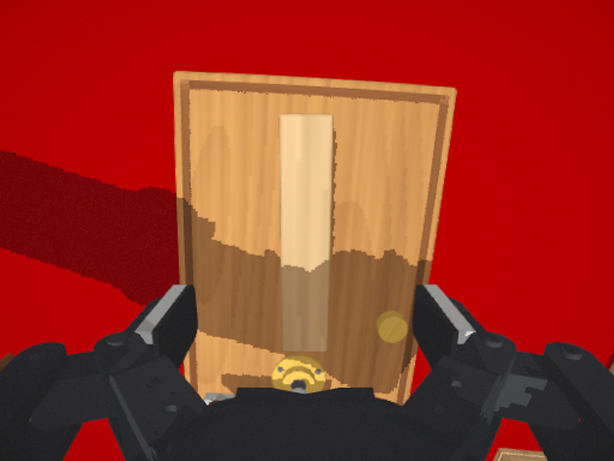

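The wrist picture shows the bar upright between the open fingers, around (305,230), and centred. Its measured centre is (522,-63). Now I'll descend, close and lift.

Call:
servo_tool(targets=[[0,-3,-40,0],[0,-3,-80,0],[0,-3,-110,0],[0,-3,-118,0],[0,-3,-118,0]])

```text
clock: 2.65
tool_pos: [0.5222, -0.063, 0.0347]
tcp_rot: [0.639, 0.769, 0.001, 0.001]
wrist_force: [1.1, -0.6, 0.4]
grip_width: 0.999
gripper_force: 0.0
```

Call:
servo_tool(targets=[[0,0,0,0],[0,0,0,0],[0,0,0,0],[0,0,0,0],[0,0,0,0]], grip=0)

```text
clock: 3.28
tool_pos: [0.522, -0.0637, 0.0342]
tcp_rot: [0.64, 0.769, 0.001, 0.001]
wrist_force: [-0.0, -0.0, 5.9]
grip_width: 0.37
gripper_force: 60.4
```

Call:
servo_tool(targets=[[0,0,0,0],[0,0,0,0],[0,0,10,0],[0,0,30,0],[0,0,55,0]])

```text
clock: 3.9
tool_pos: [0.5199, -0.0635, 0.0884]
tcp_rot: [0.64, 0.769, -0.001, -0.001]
wrist_force: [-0.0, -0.0, -2.2]
grip_width: 0.367
gripper_force: 59.6
```

Call:
servo_tool(targets=[[-3,20,15,0],[-9,60,25,0],[-16,110,25,0],[-23,160,25,0],[-31,210,25,0]])

```text
clock: 4.53
tool_pos: [0.4892, 0.1478, 0.1133]
tcp_rot: [0.64, 0.769, -0.0, -0.0]
wrist_force: [1.8, -0.6, -2.2]
grip_width: 0.365
gripper_force: 59.6
```

Call:
servo_tool(targets=[[-7,50,0,0],[-15,100,-5,0],[-21,145,-20,0],[-25,175,-45,0],[-26,183,-65,0]])

```text
clock: 5.15
tool_pos: [0.4622, 0.3319, 0.0469]
tcp_rot: [0.638, 0.77, -0.001, -0.001]
wrist_force: [0.4, 0.1, -2.4]
grip_width: 0.367
gripper_force: 59.6
```

Call:
servo_tool(targets=[[0,0,-20,0],[0,0,-32,0],[0,0,-36,0],[0,0,-38,0],[0,0,-40,0]])

```text
clock: 5.78
tool_pos: [0.4647, 0.3295, 0.0089]
tcp_rot: [0.64, 0.769, 0.001, 0.0]
wrist_force: [0.3, 0.2, -2.4]
grip_width: 0.365
gripper_force: 59.6
```

Call:
servo_tool(targets=[[0,0,-1,0],[0,0,-2,0],[0,0,-2,0]])

```text
clock: 6.15
tool_pos: [0.4641, 0.3295, 0.0064]
tcp_rot: [0.639, 0.769, 0.0, -0.0]
wrist_force: [0.6, 0.5, -1.8]
grip_width: 0.372
gripper_force: 59.6
```

Call:
servo_tool(targets=[[0,0,0,0],[0,0,0,0],[0,0,0,0],[0,0,0,0],[0,0,0,0]], grip=1)

```text
clock: 6.78
tool_pos: [0.4641, 0.3294, 0.0064]
tcp_rot: [0.64, 0.769, 0.0, 0.0]
wrist_force: [-0.2, -0.7, 0.7]
grip_width: 0.998
gripper_force: 0.0
```

Call:
servo_tool(targets=[[0,0,0,0],[0,0,20,0],[0,0,60,0],[0,0,110,0],[0,0,150,0]])

```text
clock: 7.4
tool_pos: [0.4644, 0.3295, 0.1582]
tcp_rot: [0.64, 0.769, 0.001, 0.0]
wrist_force: [1.2, 0.1, 0.7]
grip_width: 0.997
gripper_force: 0.0
```

```bash
python3 - <<'E'
from h import *
c=cams.capture("top");W=pts(c);z=W[...,2];f=c["frame"].astype(int)
v,u=np.mgrid[:384,:512]
c2=cams.capture("wrist");W=pts(c2);z=W[...,2]
m=((z>.035)&(z<.055)).astype(np.uint8)
cn,l,s,_=cv2.connectedComponentsWithStats(m)
for i in range(1,cn):
    if s[i,4]>300:
        q=W[l==i];print(s[i],cv2.minAreaRect(q[:,:2].astype(np.float32)*1000),np.median(q[:,2]))
save(c,"pics/t2.png")
E
```

```text
[ 229   94   39  173 6198] ((463.07781982421875, 329.45751953125), (32.165687561035156, 158.8422393798828), 10.3360595703125) 0.04449369884884098
```

The bar lies flat on the sheet at (463,329), so I'll go to the knob with the gripper half open to stay clear of the tap.

Call:
servo_tool(targets=[[2,-53,10,0],[4,-106,20,0],[5,-159,20,0],[7,-212,20,0],[9,-265,20,0]], grip=0.55)

```text
clock: 8.12
tool_pos: [0.4725, 0.0628, 0.1757]
tcp_rot: [0.639, 0.769, -0.0, -0.0]
wrist_force: [0.5, 0.8, 0.3]
grip_width: 0.555
gripper_force: 0.0
```

Call:
servo_tool(targets=[[2,-53,0,0],[4,-106,0,0],[5,-159,0,0],[7,-212,-10,0],[8,-230,-20,0]])

```text
clock: 8.75
tool_pos: [0.48, -0.1699, 0.1557]
tcp_rot: [0.642, 0.767, -0.001, 0.0]
wrist_force: [-0.1, 0.5, -0.2]
grip_width: 0.548
gripper_force: 0.0
```

```bash
python3 - <<'E'
from h import *
print(monitor.get_state()["tool_pos"])
c=cams.capture("wrist");save(c,"pics/w3.png",1.2);W=pts(c);z=W[...,2]
for lo,hi in((.108,.125),(.06,.08),(.08,.105)):
  m=((z>lo)&(z<hi)&(abs(W[...,0]-.52)<.09)&(abs(W[...,1]+.195)<.09)).astype(np.uint8)
  cn,l,s,_=cv2.connectedComponentsWithStats(m)
  for i in range(1,cn):
    if s[i,4]>60:
        q=W[l==i];print(lo,s[i],cv2.minAreaRect(q[:,:2].astype(np.float32)*1000),np.median(q[:,2]))
E
```

```text
[ 0.48001858 -0.16990467  0.15565872]
0.108 [234 244  29  30 682] ((480.91339111328125, -201.61888122558594), (19.35436248779297, 16.640060424804688), 8.88621711730957) 0.1183402618470698
0.06 [ 235  221  116   24 1354] ((516.0814208984375, -196.28378295898438), (94.5160140991211, 16.58731460571289), 8.135812759399414) 0.07002873693600897
0.08 [235 229  27  22 341] ((479.94921875, -197.95579528808594), (19.595741271972656, 9.770963668823242), 11.552074432373047) 0.09314029161259843
```

View pics/w3.png

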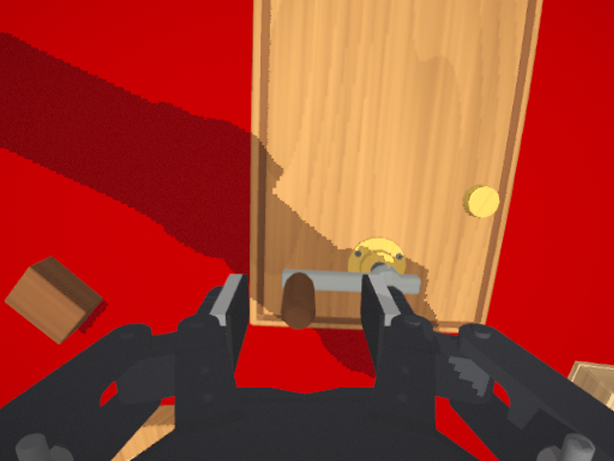

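The picture shows the brown knob at (299,300) between the fingers' line, the crank arm at (350,280) and the nut at (483,201) well clear. The knob measures (481,-202), as expected. I'll descend on it and grip.

Call:
servo_tool(targets=[[1,-32,0,0],[1,-32,-10,0],[1,-32,-40,0],[1,-32,-68,0],[1,-32,-75,0]])

```text
clock: 9.43
tool_pos: [0.4807, -0.1951, 0.0793]
tcp_rot: [0.639, 0.769, -0.0, -0.003]
wrist_force: [-0.3, 0.3, -0.2]
grip_width: 0.551
gripper_force: 0.0
```

Call:
servo_tool(targets=[[0,0,0,0],[0,0,0,0],[0,0,0,0],[0,0,0,0],[0,0,0,0]], grip=0)

```text
clock: 10.05
tool_pos: [0.4812, -0.1976, 0.0818]
tcp_rot: [0.64, 0.769, -0.0, -0.001]
wrist_force: [-6.8, -0.2, 5.2]
grip_width: 0.224
gripper_force: 58.6
```

```bash
python3 - <<'E'
from h import *
b=np.radians(187.6)
def t(a0,a1,n):
    P=lambda a:np.array([60*np.cos(b-a),60*np.sin(b-a),-4*a/6.283])
    print(a0,a1,[np.round(P(a)-P(a0),1).tolist()+[0] for a in np.linspace(a0,a1,n+1)[1:]])
h=np.pi/2
for k in range(4): t(k*h,k*h+h,5)
for k in range(4): t(k*h+h,k*h,5)
E
```

```text
0.0 1.5707963267948966 [[0.5, 18.8, -0.2, 0], [6.7, 36.5, -0.4, 0], [18.1, 51.4, -0.6, 0], [33.5, 62.0, -0.8, 0], [51.5, 67.4, -1.0, 0]]
1.5707963267948966 3.141592653589793 [[18.8, -0.5, -0.2, 0], [36.5, -6.7, -0.4, 0], [51.4, -18.1, -0.6, 0], [62.0, -33.5, -0.8, 0], [67.4, -51.5, -1.0, 0]]
3.141592653589793 4.71238898038469 [[-0.5, -18.8, -0.2, 0], [-6.7, -36.5, -0.4, 0], [-18.1, -51.4, -0.6, 0], [-33.5, -62.0, -0.8, 0], [-51.5, -67.4, -1.0, 0]]
4.71238898038469 6.283185307179586 [[-18.8, 0.5, -0.2, 0], [-36.5, 6.7, -0.4, 0], [-51.4, 18.1, -0.6, 0], [-62.0, 33.5, -0.8, 0], [-67.4, 51.5, -1.0, 0]]
1.5707963267948966 0.0 [[-18.0, -5.4, 0.2, 0], [-33.4, -16.0, 0.4, 0], [-44.8, -30.9, 0.6, 0], [-51.1, -48.6, 0.8, 0], [-51.5, -67.4, 1.0, 0]]
3.141592653589793 1.5707963267948966 [[-5.4, 18.0, 0.2, 0], [-16.0, 33.4, 0.4, 0], [-30.9, 44.8, 0.6, 0], [-48.6, 51.1, 0.8, 0], [-67.4, 51.5, 1.0, 0]]
4.71238898038469 3.141592653589793 [[18.0, 5.4, 0.2, 0], [33.4, 16.0, 0.4, 0], [44.8, 30.9, 0.6, 0], [51.1, 48.6, 0.8, 0], [51.5, 67.4, 1.0, 0]]
6.283185307179586 4.71238898038469 [[5.4, -18.0, 0.2, 0], [16.0, -33.4, 0.4, 0], [30.9, -44.8, 0.6, 0], [48.6, -51.1, 0.8, 0], [67.4, -51.5, 1.0, 0]]
```

Call:
servo_tool(targets=[[0,0,0,0],[0,0,0,0],[0,-5,4,0],[0,-5,4,0]], grip=0.5)

```text
clock: 10.55
tool_pos: [0.4827, -0.2035, 0.0857]
tcp_rot: [0.64, 0.769, 0.0, 0.001]
wrist_force: [0.2, 0.7, 0.2]
grip_width: 0.502
gripper_force: 0.0
```

Call:
servo_tool(targets=[[0,0,0,0],[0,0,0,0],[0,0,0,0],[0,0,0,0],[0,0,0,0]], grip=0)

```text
clock: 11.18
tool_pos: [0.4819, -0.2027, 0.0854]
tcp_rot: [0.64, 0.769, -0.0, -0.0]
wrist_force: [-1.1, 0.0, 2.7]
grip_width: 0.214
gripper_force: 58.5
```

Good grip. First half turn.

Call:
servo_tool(targets=[[0.5,18.8,-0.2,0],[6.7,36.5,-0.4,0],[18.1,51.4,-0.6,0],[33.5,62.0,-0.8,0],[51.5,67.4,-1.0,0]])

```text
clock: 11.8
tool_pos: [0.5343, -0.1345, 0.0841]
tcp_rot: [0.639, 0.769, -0.001, -0.0]
wrist_force: [-2.8, -5.8, -0.3]
grip_width: 0.217
gripper_force: 58.7
```

Call:
servo_tool(targets=[[18.8,-0.5,-0.2,0],[36.5,-6.7,-0.4,0],[51.4,-18.1,-0.6,0],[62.0,-33.5,-0.8,0],[67.4,-51.5,-1.0,0]])

```text
clock: 12.42
tool_pos: [0.6012, -0.1839, 0.0829]
tcp_rot: [0.638, 0.77, 0.001, -0.003]
wrist_force: [-4.2, 2.1, 4.4]
grip_width: 0.215
gripper_force: 59.2
```

Call:
servo_tool(targets=[[0,0,0,0],[0,0,0,0]])

```text
clock: 12.68
tool_pos: [0.6013, -0.1869, 0.0833]
tcp_rot: [0.639, 0.769, -0.0, 0.001]
wrist_force: [-2.0, -2.5, 1.8]
grip_width: 0.215
gripper_force: 59.1
```

Call:
servo_tool(targets=[[-5.4,18.0,0.2,0],[-16.0,33.4,0.4,0],[-30.9,44.8,0.6,0],[-48.6,51.1,0.8,0],[-67.4,51.5,1.0,0]])

```text
clock: 13.3
tool_pos: [0.5355, -0.1346, 0.0844]
tcp_rot: [0.639, 0.769, 0.001, 0.003]
wrist_force: [3.2, -6.4, -5.7]
grip_width: 0.217
gripper_force: 58.6
```

Call:
servo_tool(targets=[[0,0,0,0],[0,0,0,0]])

```text
clock: 13.55
tool_pos: [0.5334, -0.1348, 0.0842]
tcp_rot: [0.639, 0.769, -0.0, -0.0]
wrist_force: [-1.4, -3.3, -0.1]
grip_width: 0.214
gripper_force: 59.4
```

Call:
servo_tool(targets=[[18.8,-0.5,-0.2,0],[36.5,-6.7,-0.4,0],[51.4,-18.1,-0.6,0],[62.0,-33.5,-0.8,0],[67.4,-51.5,-1.0,0]])

```text
clock: 14.18
tool_pos: [0.601, -0.1832, 0.083]
tcp_rot: [0.638, 0.77, 0.001, -0.003]
wrist_force: [-4.2, 1.4, 3.7]
grip_width: 0.218
gripper_force: 59.9
```

Call:
servo_tool(targets=[[-0.5,-18.8,-0.2,0],[-6.7,-36.5,-0.4,0],[-18.1,-51.4,-0.6,0],[-33.5,-62.0,-0.8,0],[-51.5,-67.4,-1.0,0]])

```text
clock: 14.8
tool_pos: [0.549, -0.2549, 0.0823]
tcp_rot: [0.64, 0.768, 0.0, 0.001]
wrist_force: [2.5, 3.2, 0.8]
grip_width: 0.214
gripper_force: 59.4
```

Call:
servo_tool(targets=[[0,0,0,0],[0,0,0,0]])

```text
clock: 15.05
tool_pos: [0.5479, -0.2549, 0.0822]
tcp_rot: [0.64, 0.769, -0.001, -0.001]
wrist_force: [-1.9, 0.9, 2.7]
grip_width: 0.213
gripper_force: 59.7
```

Call:
servo_tool(targets=[[18.0,5.4,0.2,0],[33.4,16.0,0.4,0],[44.8,30.9,0.6,0],[51.1,48.6,0.8,0],[51.5,67.4,1.0,0]])

```text
clock: 15.68
tool_pos: [0.6013, -0.1861, 0.0833]
tcp_rot: [0.639, 0.769, -0.001, 0.001]
wrist_force: [-3.2, -3.3, 0.8]
grip_width: 0.215
gripper_force: 59.6
```

Call:
servo_tool(targets=[[0,0,0,0],[0,0,0,0]])

```text
clock: 15.92
tool_pos: [0.6011, -0.1846, 0.0833]
tcp_rot: [0.639, 0.769, 0.001, -0.001]
wrist_force: [-1.4, 0.3, 0.5]
grip_width: 0.217
gripper_force: 59.8
```

Call:
servo_tool(targets=[[-0.5,-18.8,-0.2,0],[-6.7,-36.5,-0.4,0],[-18.1,-51.4,-0.6,0],[-33.5,-62.0,-0.8,0],[-51.5,-67.4,-1.0,0]])

```text
clock: 16.55
tool_pos: [0.5493, -0.2549, 0.0823]
tcp_rot: [0.64, 0.768, 0.001, 0.001]
wrist_force: [1.9, 4.8, -1.3]
grip_width: 0.218
gripper_force: 59.3
```

Call:
servo_tool(targets=[[-18.8,0.5,-0.2,0],[-36.5,6.7,-0.4,0],[-51.4,18.1,-0.6,0],[-62.0,33.5,-0.8,0],[-67.4,51.5,-1.0,0]])

```text
clock: 17.18
tool_pos: [0.4822, -0.2056, 0.0817]
tcp_rot: [0.641, 0.768, -0.001, 0.003]
wrist_force: [4.9, -2.1, -4.2]
grip_width: 0.214
gripper_force: 59.2
```

Call:
servo_tool(targets=[[0,0,0,0],[0,0,0,0],[0,0,0,0]])

```text
clock: 17.55
tool_pos: [0.4818, -0.2024, 0.0814]
tcp_rot: [0.64, 0.769, 0.0, -0.001]
wrist_force: [0.5, 3.0, 1.6]
grip_width: 0.216
gripper_force: 59.8
```

Back at the start direction, so I'll let go and rise.

Call:
servo_tool(targets=[[0,0,0,0],[0,0,0,0],[0,0,0,0],[0,0,0,0]], grip=0.55)

```text
clock: 18.05
tool_pos: [0.482, -0.2028, 0.0812]
tcp_rot: [0.64, 0.769, -0.0, -0.0]
wrist_force: [-0.9, 0.3, -0.1]
grip_width: 0.553
gripper_force: 0.0
```

Call:
servo_tool(targets=[[0,0,10,0],[0,0,40,0],[0,0,90,0],[0,0,130,0],[0,30,140,0]])

```text
clock: 18.68
tool_pos: [0.4832, -0.1759, 0.2253]
tcp_rot: [0.642, 0.767, 0.001, 0.004]
wrist_force: [0.3, 1.1, -0.7]
grip_width: 0.55
gripper_force: 0.0
```

Call:
servo_tool(targets=[[0,20,0,0],[0,20,0,0],[0,20,0,0],[0,20,0,0]])

```text
clock: 19.18
tool_pos: [0.4818, -0.1539, 0.2213]
tcp_rot: [0.64, 0.768, -0.0, 0.0]
wrist_force: [-0.7, 0.1, 0.2]
grip_width: 0.552
gripper_force: 0.0
```

```bash
python3 - <<'E'
from h import *
print(monitor.get_state()["tool_pos"])
c=cams.capture("wrist");W=pts(c);z=W[...,2]
for lo,hi in((.104,.125),(.058,.076)):
  m=((z>lo)&(z<hi)&(abs(W[...,0]-.52)<.09)&(abs(W[...,1]+.195)<.09)).astype(np.uint8)
  cn,l,s,_=cv2.connectedComponentsWithStats(m)
  for i in range(1,cn):
    if s[i,4]>60:
        q=W[l==i];print(lo,s[i],cv2.minAreaRect(q[:,:2].astype(np.float32)*1000),np.median(q[:,2]))
save(cams.capture("side"),"pics/s4.png")
E
```

```text
[ 0.48179805 -0.15392597  0.22129487]
0.104 [234 227  22  22 386] ((481.2875061035156, -201.53024291992188), (19.373310089111328, 17.452682495117188), 3.9138662815093994) 0.11436766374201351
0.058 [ 234  213   91   21 1013] ((516.4309692382812, -198.43560791015625), (95.11833953857422, 20.520217895507812), 8.211249351501465) 0.0661942320964966
```

View pics/s4.png

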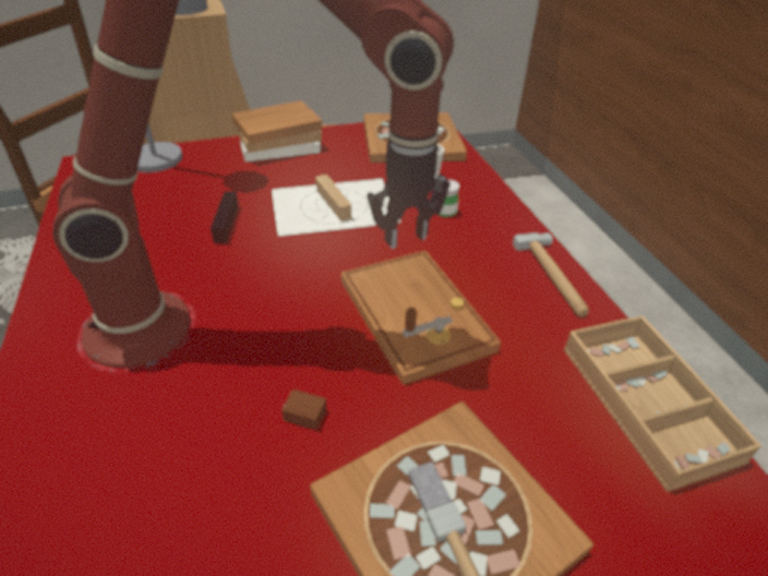

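The side picture shows the bar on the sheet at (333,197), the crank at (425,325) pointing its starting way and 4 mm lower, and the gripper clear. Nothing else has moved, so I'll hand in.

```bash
python3 -c "
from bench import ticket
print(ticket.sign_off())"
```

```text
the job is handed in; nothing more can be done
None
```

The bar lies flat on the drawing sheet and the tap is one full turn deeper, with the crank let go and pointing as it did at the start. I saw no bystander moved, and the job was handed in with no verdict shown.

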